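# Fit the pear cam on the peg copying machine

## Task

Set up the peg copying machine for pear-section peg heads: take the pear-shaped cam, the one with a single nose, and lower it onto the machine's upright flatted spindle, turned so that the flat in its bore matches the flat on the spindle, until it is fully home on the shoulder (do not let it drop down the spindle), then let go of it. Leave the other two cams and everything else on the bench where they lie.

Things in the scene. Friction and masses are not known exactly. Their poses are not given: they have to be found in the camera images.
- cam_pear: the pear-shaped cam, lying flat on the bench, hub up, 0.3 kg: dark wooden plate 12 mm thick with a round heel of radius 36 mm about the bore and one rounded nose, its tip 66 mm from the bore axis; a round brass hub stands on it. A D-shaped bore runs right through both. Origin: on the bore axis at the plate's underside; x points to the nose, z up along the hub
- pear_hub (a point): point on the pear cam's bore axis at mid hub, 30 mm above the plate's underside. The hub is plain and round, 40 mm in diameter, from a flat collar (50 mm in diameter, top 14 mm above the underside) up to 46 mm; it can be gripped at any yaw. The bore is 26 mm in diameter with one flat 7 mm from the axis, on the nose's side, square to the cam's x
- cam_spindle: the copying machine's cam spindle: upright steel shaft 24 mm in diameter with one flat milled along its whole length, 6 mm from the axis. Its worm gear holds it stiffly at whatever angle it stands (any can occur). Origin: on the axis at the top face of the shoulder, 92 mm above the bench; x points out of the flat, z up. A cam that is home has its origin here and its x along this x
- spindle_end (a point): centre of the spindle's top end, 51 mm above the shoulder; the top 6 mm taper in by 3 mm all round as a lead-in. The shoulder at the shaft's foot is a steel disc 54 mm in diameter, trimmed flat on the same side as the shaft (15 mm from the axis)
- copier: the copying machine, a cast iron case bolted down, 120 by 220 mm, 78 mm high, on a base 270 by 260 mm (70 mm to the -x side of the origin, 200 mm to +x). Cam spindle at x 0, y 55 mm; work spindle with three-jaw chuck at x 0, y -55 mm, 110 mm high; hand wheel at the -y end, out to y -185 mm. Origin: on the bench under the middle of the case; z up
- follower (a point): top centre of the follower roller (30 mm in diameter) on the copying machine's parked carriage, 100 mm from the cam spindle's axis to the machine's +x side, 98 mm above the bench. Also on the carriage: sanding drum at machine x 130, y -55 mm, 134 mm high; lever knob at x 190, y 0 mm, 152 mm high
- cam_oval: another cam, to be left alone: same hub, bore and materials, but its plate is an oval 128 by 72 mm with two equal ends. Origin: on the bore axis at the plate's underside; x along the long way
- cam_trefoil: another cam, to be left alone: same hub, bore and materials, but its plate has three equal lobes reaching 62 mm from the axis. Origin: on the bore axis at the plate's underside
- bridge: rough cream horn bridge piece lying before the front lip of the peg rack, 16 by 85 mm and 22 mm high. Origin: under its middle; y along its length. The rack (76 by 320 mm, fixed at the back, six pegs wedged upright in its slots, tops 151 mm high) has its middle about 70 mm to +x of the bridge and up to 80 mm to either side
- caliper: brass sliding caliper lying flat, 180 mm long, jaws reaching 50 mm to its -y side, 16 mm high. Origin: under the middle of its beam; x along the beam
- mallet: dark walnut mallet lying on the bench, about 320 mm long, its head 62 by 130 mm and 78 mm high. Origin: on the bench under the handle; x along the handle to the head, whose middle is 125 mm away
- rasp: wood rasp with a wooden handle lying on the bench, 280 mm long and 26 mm high. Origin: on the bench near its middle; x along it to the blade's end
Not all that is in view belongs to the job. What is shaped like the cam_pear but white is not meant.

How it is judged:
By the outcome, as a careful person would: the job done as asked, in the order asked, and still so for the second after the job is handed in, with the robot touching nothing.
It also fails if it takes over 42 s, if anything falls off the work surface, if the arm or the gripper's body presses on something with over 40 N, if the wrist force passes 120 N, or if a joint passes its speed limit or range.

## Robot

A 7-joint arm with a two-finger parallel gripper is mounted at the origin on the work surface. World frame = base frame: x ahead of the robot, y to its left, z up, the work surface at z = 0. Lengths are in m, angles in rad, forces in N, time in s.
With the tool pointing down it reaches from about 0.4 to 0.85 m from the base axis. Payload 4.5 kg.
Tool frame: the origin (TCP) lies at the centre of the arm's flange, where the gripper is bolted on; the fingertips stand nose_length ahead of it and the grasp point (between the pads) lies 147 mm ahead of it (nose_length is the distance from the TCP to the fingertips, in m); z points along the fingers, y is the line along which they close (so a half turn about z gives the same grasp; the last joint's range is limited). The gripper opens to 88 mm and grips with 3 to 60 N. Pads are 18 mm wide; open, the fingers measure 123 mm over their backs; the gripper's body (75 mm by 187 mm) begins 45 mm behind the grasp point.
Start: joints at [-1.072, 0.689, -0.195, 1.565, 0.157, 0.902, -0.215], TCP at [0.28, 0.559, 0.405] pointing down, gripper open.
Joint ranges: [-3.01, 3.01], [-0.46, 2.08], [-1.47, 1.51], [0.13, 2.56], [-1, 4.14], [0.04, 2.09], [-2.66, 2.66]. Speed limits (rad/s): [2.57, 2.57, 3.14, 3.14, 3.14, 3.14, 3.14].

## Interface

Orientations are given as a unit quaternion [x, y, z, w].
In Python, from plant import * gives the robot as it stands.
- The arm moves only by the tool play_rows, never from a script. Its argument "rows" is a list that holds one entry, the list of rows, each a list of 6 numbers: the shift along the tool's x, y, z normalised to -1 to 1, where 1 is 0.5 m, then the turn, a rotation vector about the tool's x, y, z normalised to -1 to 1, where 1 is 0.5 rad. A call has 1 to 20 rows; each row is the pose to reach, as a shift and turn from the pose commanded when the call began, along the tool's axes at that moment; what a row does not reach only later rows make up. A row lasts 1/12 s, in which the tool goes at most 41.7 mm and 7.16 degrees, less where a joint would pass 70% of its speed; a pose out of reach is approached as far as the arm can. A call with a number of a shift or a turn outside -1 to 1 is refused whole. A call with a gripper value outside its range is refused whole. "claw" is the closure, from 0 (fully open) to 1 (shut), set as the call begins (left out, the last holds). The fingers move at their own pace and stop on an object; "squeeze" is the grip in N (left out, the last holds). Time passes only in rows, so rows that repeat a pose let the fingers close. It gives the time, the measured TCP pose, the force, the opening and the grip force at its end, in the units of the state.
- get_state(): the state, without advancing time (a new reading comes with each control period).
- snapshot(name): name is "scene" or "top" or "wrist"; returns a dict with "pixels" (480x640x3 uint8, blue, green, red), "camera_matrix" (3x3 intrinsics, pixels), "world_to_cam" (4x4, takes a point from world to camera coordinates); the wrist camera has in their place "mount" (4x4, takes a point from camera to tool coordinates, whose origin is the TCP and whose axes are the flange's). Camera axes: x right, y down, z forward; pixel columns grow to the right and rows downward; lengths in m; the calibration is good to about 2 mm. A picture is of the moment at which its call begins: read the wrist's pose just before it. There is no depth.
- finish_job(): hands the job in; it is judged then, once.
The state is a dict: "clock": time; "q": joint angles; "qd": joint speeds; "joint_torque": joint torques, N m; "tool_pos": TCP position; "eef_rot": TCP orientation; "contact_force": force on the tool from outside, world axes, zero at the start; "moment": the same for the moment, N m; "opening": opening from 0.0 (shut) to 1.0 (fully open); "finger_force": force on a finger pad.
Only numpy, scipy, OpenCV 4.12 (cv2) and the standard library are available. Lean on these libraries where they do the work, as an engineer would, in place of code of your own. Each camera call takes 0.05 s, during which the arm holds its last target. There are 200 camera calls.

## Working session

There is one attempt and no reset: what is moved stays moved. The work goes in short steps, Python scripts to look and compute and a tool call to move; the robot and the scene stay as the last step left them, time stands still between calls to the robot, and variables do not carry over. Pictures are saved under pics/ and viewed, at most 11 in all, crops included, and the job is handed in when it is done.

Besides the shell and the picture viewer there is one more tool, called as name(argument=value, ...), one argument or row to a line, values as JSON. play_rows: Moves the arm, as the interface text tells. Its arguments: {"type":"object","properties":{"rows":{"type":"array"},"claw":{"type":"number"},"squeeze":{"type":"number"}},"required":["rows"]}

```bash
mkdir -p pics; ls; python3 - <<'E'
from plant import *
import cv2,pickle
s=get_state();print({k:s[k] for k in('clock','tool_pos','eef_rot','opening')})
try: print(nose_length)
except Exception as e: print(e)
d={}
for n in('top','scene'):
    d[n]=snapshot(n);cv2.imwrite(f'pics/{n}0.png',d[n]['pixels']);print(n,d[n]['camera_matrix'],d[n]['world_to_cam'])
pickle.dump(d,open('d0.pkl','wb'))
E
```

```text
pics
{'clock': 0.0, 'tool_pos': array([0.28002324, 0.55840256, 0.4039054 ]), 'eef_rot': array([ 2.30274105e-01,  9.73125370e-01, -9.08286476e-04, -1.59523720e-04]), 'opening': 0.9989224487403489}
0.166
top [[482.0257018    0.         326.65389819]
 [  0.         482.0257018  240.07505351]
 [  0.           0.           1.        ]] [[ 0.09919859 -0.99506514  0.00223703  0.08632026]
 [-0.97155571 -0.09734025 -0.21588048  0.50746859]
 [ 0.21503289  0.01924164 -0.97641723  1.40160684]
 [ 0.          0.          0.          1.        ]]
scene [[497.49178651   0.         332.22117273]
 [  0.         497.49178651 242.10966604]
 [  0.           0.           1.        ]] [[-0.72587835  0.68768383 -0.01384062  0.26907654]
 [ 0.36507841  0.36814517 -0.85509467 -0.13607106]
 [-0.58293942 -0.62574762 -0.51828713  1.63583636]
 [ 0.          0.          0.          1.        ]]
```

View pics/top0.png

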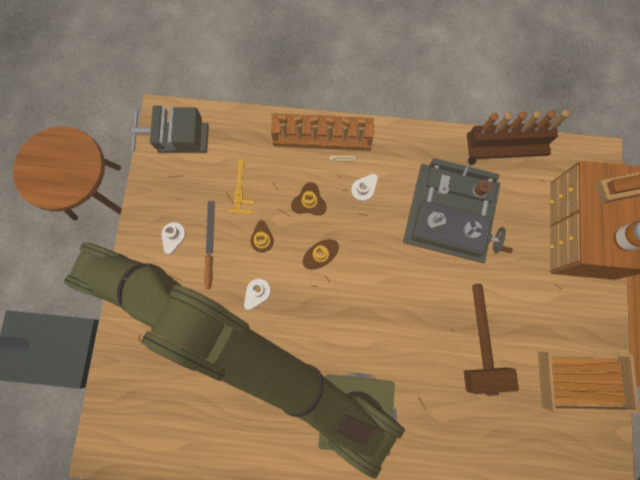

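View pics/scene0.png

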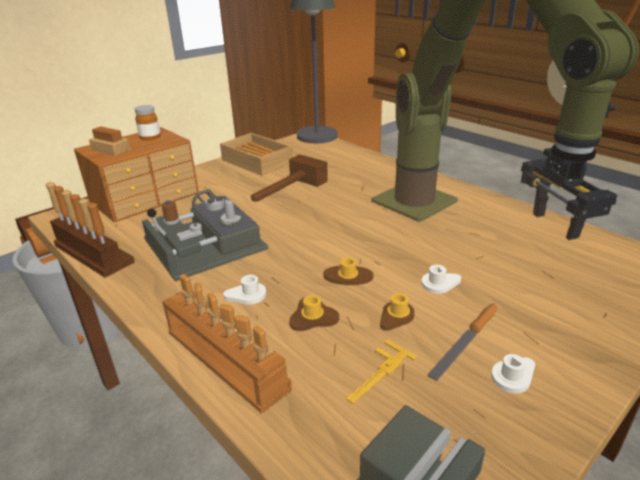

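Top view: the dark cams are the trefoil (309,200), the pear (262,238) with one nose pointing up, and the oval (320,253). The white pear-shaped decoys are at (365,187), (172,235) and (257,292). The spindle is on the copier near (437,220). I choose (262,238) and check it in a close crop.

```bash
cat > h.py <<'E'
import numpy as np,cv2
from scipy.spatial.transform import Rotation as R
def cast(K,W,uv,z):
    uv=np.atleast_2d(uv).astype(float)
    d=np.c_[uv,np.ones(len(uv))]@np.linalg.inv(K).T@W[:3,:3]
    c=-W[:3,:3].T@W[:3,3]
    return c+d*((z-c[2])/d[:,2])[:,None]
def proj(K,W,p):
    q=np.atleast_2d(p)@W[:3,:3].T+W[:3,3];q=q@K.T
    return q[:,:2]/q[:,2:]
def wristW(snap,s):
    T=np.eye(4);T[:3,:3]=R.from_quat(s['eef_rot']).as_matrix();T[:3,3]=s['tool_pos']
    return np.linalg.inv(T@snap['mount'])
E
python3 - <<'E'
from h import *
import pickle
d=pickle.load(open('d0.pkl','rb'));t=d['top'];im=t['pixels'];K,W=t['camera_matrix'],t['world_to_cam']
hsv=cv2.cvtColor(im,cv2.COLOR_BGR2HSV)
x0,y0,x1,y1=240,212,285,262
c=hsv[y0:y1,x0:x1]
print('pix plate',hsv[228,262],'hub',hsv[240,256],'wood',hsv[255,245])
brass=((c[...,0]>18)&(c[...,0]<32)&(c[...,1]>170)&(c[...,2]>110)).astype(np.uint8)
dark=((c[...,2]<115)).astype(np.uint8)
both=cv2.morphologyEx(brass|dark,cv2.MORPH_CLOSE,np.ones((3,3)))
def big(m):
    cs,_=cv2.findContours(m,0,cv2.CHAIN_APPROX_NONE);return max(cs,key=cv2.contourArea)[:,0]+[x0,y0]
b=big(brass);p=big(both)
print('brass bbox',b.min(0),b.max(0),'plate bbox',p.min(0),p.max(0))
P=cast(K,W,p,.012)[:,:2]
# heel circle + nose by farthest point
B=cast(K,W,b,.040)[:,:2];print('hub centre approx',B.mean(0),B.min(0),B.max(0))
(cx,cy),r=cv2.minEnclosingCircle(P.astype(np.float32));print('enclosing (r~.051)',cx,cy,r)
ctr=np.array([cx,cy]);A=P-P.mean(0);w,v=np.linalg.eigh(A.T@A);ax=v[:,1];
if A.dot(ax).max()<-A.dot(ax).min(): ax=-ax
print('axis',ax,'yaw',np.degrees(np.arctan2(ax[1],ax[0])),'bore est',ctr-ax*.015)
S=cast(K,W,[[437,220]],.143);print('spindle',S)
a=cv2.resize(im[205:270,230:350],None,fx=5,fy=5,interpolation=2)
bb=cv2.resize(im[150:270,395:515],(390,390),interpolation=2)
o=np.zeros((325+0,600,3),np.uint8);o[:325]=a;cv2.imwrite('pics/crop1.png',o)
s=d['scene'];im2=s['pixels']
cv2.imwrite('pics/crop2.png',np.hstack([bb,cv2.resize(im2[185:275,140:270],(400,390),interpolation=2)]))
E
```

```text
pix plate [ 13 144 108] hub [ 20 179 184] wood [ 16 125 179]
brass bbox [254 232] [268 247] plate bbox [251 221] [273 251]
hub centre approx [0.4810354  0.33661786] [0.45742389 0.3137653 ] [0.50521436 0.35912254]
enclosing (r~.051) 0.4992409646511078 0.33770617842674255 0.04849172383546829
axis [0.97654703 0.21530421] yaw 12.43337549932083 bore est [0.48459276 0.33447662]
spindle [[ 0.56716566 -0.17400346  0.143     ]]
```

View pics/crop1.png

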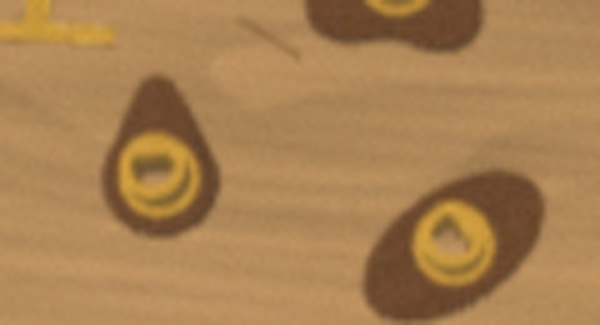

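View pics/crop2.png

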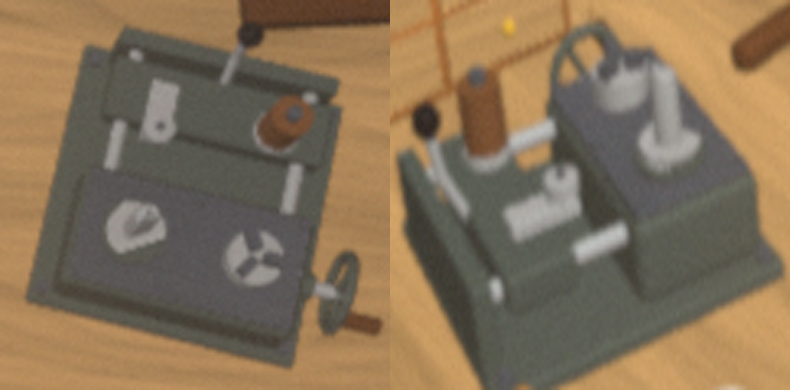

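The crop confirms the choice: the dark plate at (262,238) has a single nose (tip about (261,221)) and its hub is at about (262,240). The spindle's top is near (438,218). Next I take a wrist look from above the pear.

```bash
cat >> h.py <<'E'
def go(s,pos,yaw_x=None):
    """numbers for a row: reach TCP pos, tool down with tool-x at yaw_x (deg)"""
    Rt=R.from_quat(s['eef_rot']);M=Rt.as_matrix()
    x=M[:,0]; yaw=np.degrees(np.arctan2(x[1],x[0])) 
    sh=M.T@(np.array(pos)-s['tool_pos'])/.5
    a=np.radians(yaw if yaw_x is None else yaw_x)
    G=np.c_[[np.cos(a),np.sin(a),0],[np.sin(a),-np.cos(a),0],[0,0,-1]]
    rv=(Rt.inv()*R.from_matrix(G)).as_rotvec()/.5
    print('yaw now',yaw.round(2),'row',np.round(sh,4),np.round(rv,4))
E
python3 - <<'E'
from h import *
from plant import *
s=get_state();w=snapshot('wrist');print(w['mount'].round(4),w['camera_matrix'].round(1))
go(s,[.483,.336,.40]); go(s,[.483,.336,.40],120)
E
```

```text
[[-1.000e-04 -9.496e-01 -3.133e-01  8.100e-02]
 [ 1.000e+00  2.000e-04 -1.100e-03 -1.600e-03]
 [ 1.100e-03 -3.133e-01  9.496e-01  1.850e-02]
 [ 0.000e+00  0.000e+00  0.000e+00  1.000e+00]] [[376.8   0.  320.1]
 [  0.  376.8 233.9]
 [  0.    0.    1. ]]
yaw now 153.37 row [-0.5622 -0.2158  0.0084] [-0.0032  0.0003 -0.    ]
yaw now 153.37 row [-0.5622 -0.2158  0.0084] [-0.003   0.0012  1.1649]
```

play_rows(
  rows=[
    [[-0.562,-0.216,0.15,0,0,0],[-0.562,-0.216,0.15,0,0,0],[-0.562,-0.216,0.15,0,0,0],[-0.562,-0.216,0.15,0,0,0],[-0.562,-0.216,0.15,0,0,0],[-0.562,-0.216,0.15,0,0,0],[-0.562,-0.216,0.15,0,0,0],[-0.562,-0.216,0.15,0,0,0],[-0.562,-0.216,0.15,0,0,0],[-0.562,-0.216,0.15,0,0,0],[-0.562,-0.216,0.15,0,0,0]],
  ],
)

```text
clock: 1.07
tool_pos: [0.4821, 0.3375, 0.3298]
eef_rot: [0.23, 0.973, 0.001, -0.001]
contact_force: [-0.3, 0.8, 0.1]
opening: 1.007
finger_force: 0.0
```

```bash
python3 - <<'E'
from h import *
from plant import *
import pickle
s=get_state();w=snapshot('wrist');pickle.dump((s,w),open('w1.pkl','wb'));cv2.imwrite('pics/w1.png',w['pixels'])
print(s['clock'],s['tool_pos'],s['q'].round(2))
K,W=w['camera_matrix'],wristW(w,s)
print(proj(K,W,[[.483,.336,.046],[.548,.345,.012]]))
# next: spindle view
go(s,[.567,-.174,.33])
E
```

```text
1.0667 [0.48207619 0.33745057 0.32981828] [-0.56  0.74 -0.22  1.75  0.23  0.68  0.2 ]
[[321.01039221 227.90494017]
 [363.61227388 275.82448664]]
yaw now 153.46 row [-0.609  -0.8392 -0.002 ] [ 0.002  -0.0027 -0.    ]
```

View pics/w1.png

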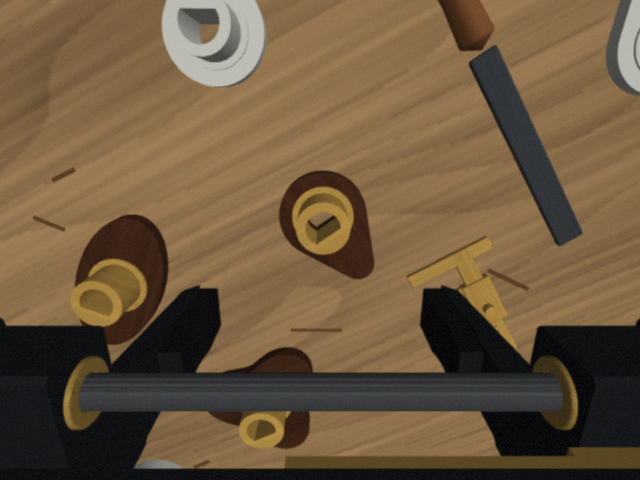

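The wrist view shows the pear cam with its hub's top ring at about (325,228) and its nose at (358,272). The oval is at left, the trefoil lower left, and a white decoy at (215,35). I measure it and go on to look at the spindle.

```bash
cat > pear.py <<'E'
from h import *
import pickle,sys
s,w=pickle.load(open(sys.argv[1],'rb'));im=w['pixels'];K,W=w['camera_matrix'],wristW(w,s)
guess=np.array([[float(sys.argv[2]),float(sys.argv[3]),.012]])
u=proj(K,W,guess)[0].astype(int)
hsv=cv2.cvtColor(im,cv2.COLOR_BGR2HSV)
dark=((hsv[...,2]<95)&(hsv[...,1]>60))
brass=((hsv[...,1]>150)&(hsv[...,0]>17)&(hsv[...,0]<32))
m=cv2.morphologyEx((dark|brass).astype(np.uint8),cv2.MORPH_OPEN,np.ones((3,3)))
cs,_=cv2.findContours(m,0,cv2.CHAIN_APPROX_NONE)
c=max([c for c in cs if cv2.pointPolygonTest(c,(float(u[0]),float(u[1])),False)>=0],key=cv2.contourArea)
p=c[:,0]
P=cast(K,W,p,.012)[:,:2].astype(np.float32)   # top edge / bottom edge mix ~ 12 mm thick
for z in(.012,.006):
    P=cast(K,W,p,z)[:,:2].astype(np.float32)
    (cx,cy),r=cv2.minEnclosingCircle(P)
    f=np.zeros((600,600),np.uint8);q=((P-[cx,cy])*4000+300).astype(np.int32);cv2.fillPoly(f,[q],1)
    M=cv2.moments(f,True);g=np.array([M['m10'],M['m01']])/M['m00'];
    a=.5*np.arctan2(2*M['mu11'],M['mu20']-M['mu02'])
    ax=np.array([np.cos(a),np.sin(a)])
    cen=(g-300)/4000+[cx,cy]
    if ax@(np.array([cx,cy])-cen)<0: ax=-ax
    tip=P[np.argmax((P-cen)@ax)]
    print('z',z,'r',round(r,4),'bore',np.array([cx,cy])-.015*ax,'tip',tip,'yaw',np.degrees(np.arctan2(ax[1],ax[0])),'width',np.ptp((P-cen)@[-ax[1],ax[0]]))
b=cv2.morphologyEx(brass.astype(np.uint8),2,np.ones((3,3)))
cs,_=cv2.findContours(b,0,cv2.CHAIN_APPROX_NONE)
for c in cs:
    if cv2.contourArea(c)>300 and np.linalg.norm(c[:,0].mean(0)-u)<60:
        print('brass bbox',cv2.boundingRect(c))
E
python3 pear.py w1.pkl .482 .336
```

```text
z 0.012 r 0.0517 bore [0.48297414 0.33884826] tip [0.54907817 0.3467856 ] yaw 7.097281636104556 width 0.07230833111156904
z 0.006 r 0.0527 bore [0.48475591 0.33822009] tip [0.5518869  0.34627485] yaw 7.079835030109642 width 0.07375675308580636
brass bbox (292, 187, 62, 68)
```

play_rows(
  rows=[
    [[-0.609,-0.84,-0.06,0,0,0],[-0.609,-0.84,-0.06,0,0,0],[-0.609,-0.84,-0.06,0,0,0],[-0.609,-0.84,-0.06,0,0,0],[-0.609,-0.84,-0.06,0,0,0],[-0.609,-0.84,-0.06,0,0,0],[-0.609,-0.84,-0.06,0,0,0],[-0.609,-0.84,-0.06,0,0,0],[-0.609,-0.84,-0.06,0,0,0],[-0.609,-0.84,-0.06,0,0,0],[-0.609,-0.84,-0.06,0,0,0],[-0.609,-0.84,-0.06,0,0,0],[-0.609,-0.84,-0.06,0,0,0],[-0.609,-0.84,-0.06,0,0,0],[-0.609,-0.84,-0.06,0,0,0],[-0.609,-0.84,-0.06,0,0,0]],
  ],
)

```text
clock: 2.45
tool_pos: [0.5672, -0.1729, 0.3599]
eef_rot: [0.228, 0.974, 0.001, -0.0]
contact_force: [0.1, -0.3, 0.4]
opening: 1.001
finger_force: 0.0
```

```bash
python3 - <<'E'
from h import *
from plant import *
import pickle
s=get_state();w=snapshot('wrist');pickle.dump((s,w),open('w2.pkl','wb'));cv2.imwrite('pics/w2.png',w['pixels'])
print(s['clock'],s['tool_pos'],s['q'].round(2))
K,W=w['camera_matrix'],wristW(w,s)
print(proj(K,W,[[.567,-.174,.143],[.567,-.174,.092]]))
E
```

```text
2.45 [ 0.56723479 -0.17286589  0.35991565] [ 0.41  0.71 -0.34  1.71  0.31  0.77  1.03]
[[320.47375659 260.59499308]
 [320.33256381 232.76158012]]
```

View pics/w2.png

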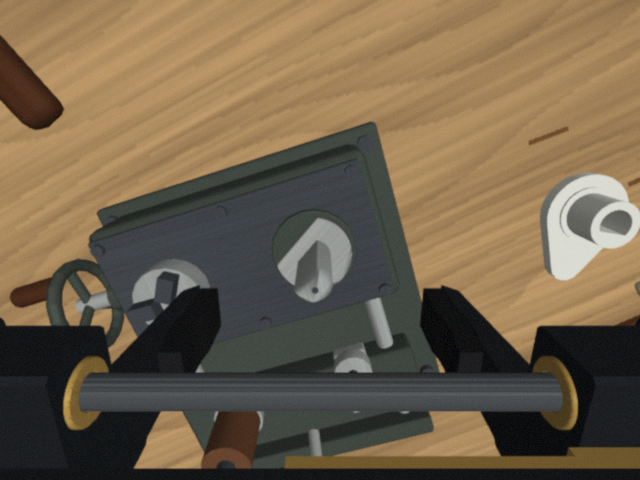

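The spindle's end, with its centre mark, is at (316,290). Its shoulder disc is trimmed along a line from about (320,219) to (278,270), so the flat faces up-left in the image. I measure the circle, the chord and the end centre.

```bash
cat > sp.py <<'E'
from h import *
import pickle,sys
s,w=pickle.load(open(sys.argv[1],'rb'));im=w['pixels'];K,W=w['camera_matrix'],wristW(w,s)
u0,v0,u1,v1=map(int,sys.argv[2:6])
hsv=cv2.cvtColor(im,cv2.COLOR_BGR2HSV)
m=((hsv[...,2]>125)&(hsv[...,1]<60)).astype(np.uint8)
m[:v0]=0;m[v1:]=0;m[:,:u0]=0;m[:,u1:]=0
m=cv2.morphologyEx(m,cv2.MORPH_CLOSE,np.ones((5,5)))
cs,_=cv2.findContours(m,0,cv2.CHAIN_APPROX_NONE);c=max(cs,key=cv2.contourArea)[:,0]
print('bbox',c.min(0),c.max(0))
P=cast(K,W,c,.092)[:,:2]
# straight edge: RANSAC-ish via Hough-free exhaustive pairs
best=(0,)
rng=np.random.default_rng(0)
for _ in range(3000):
    a,b=P[rng.choice(len(P),2,False)]
    if np.linalg.norm(b-a)<.02: continue
    n=np.array([-(b-a)[1],(b-a)[0]]);n/=np.linalg.norm(n)
    i=np.abs((P-a)@n)<.0006
    if i.sum()>best[0]: best=(i.sum(),i)
for k in (best[1],):
    L=P[k];vx,vy,x,y=cv2.fitLine(L.astype(np.float32),2,0,.001,.001).ravel()
    n=np.array([-vy,vx]);ln=np.array([x,y])
    if n@(ln-P.mean(0))<0:n=-n
    print('edge len',np.ptp(L@[vx,vy]),'from axis chord 45mm expected; normal yaw',np.degrees(np.arctan2(n[1],n[0])))
    ends=c[k];print('edge px',ends.min(0),ends.max(0))
g=eval(sys.argv[6])
S=cast(K,W,[g],.143)[0];print('end centre ray at .143',S,'dist to chord(.015)',n@(ln-S[:2]))
# circle from the arc points: those near .027 of S, not on the line
d=np.linalg.norm(P-S[:2],axis=1);i=(~best[1])&(np.abs(d-.027)<.004)
A=np.c_[2*P[i],np.ones(i.sum())];x=np.linalg.lstsq(A,(P[i]**2).sum(1),rcond=None)[0]
print('shoulder circle',x[:2],'r',np.sqrt(x[2]+x[:2]@x[:2]),i.sum(),'dist chord',n@(ln-x[:2]))
E
python3 sp.py w2.pkl 268 205 358 305 '(316,290)'
python3 - <<'E'
import pickle,cv2
s,w=pickle.load(open('w2.pkl','rb'))
cv2.imwrite('pics/c3.png',cv2.resize(w['pixels'][200:310,255:370],None,fx=5,fy=5,interpolation=2))
E
```

```text
bbox [278 219] [351 301]
edge len 0.04468758478864082 from axis chord 45mm expected; normal yaw -156.0717
edge px [278 219] [318 265]
end centre ray at .143 [ 0.58239272 -0.18455454  0.143     ] dist to chord(.015) 0.018057773949149005
shoulder circle [ 0.58057162 -0.18594534] r 0.027004454610018314 114 dist chord 0.015829092261523812
```

View pics/c3.png

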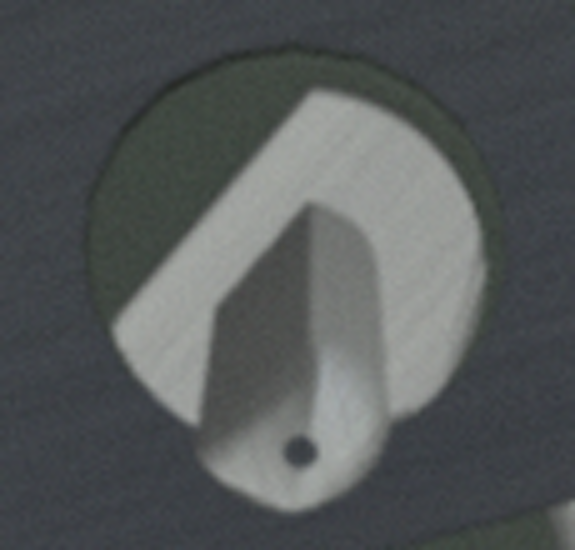

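```bash
python3 sp.py w2.pkl 268 205 358 305 '(314.6,289.8)' | tail -2; python3 - <<'E'
from h import *
from plant import *
s=get_state();go(s,[.4835,.3387,.30],153.5);go(s,[.4835,.3387,.184],153.5)
E
```

```text
end centre ray at .143 [ 0.58191379 -0.18522745  0.143     ] dist to chord(.015) 0.017347084273115185
shoulder circle [ 0.57987908 -0.18615558] r 0.02691522425786737 127 dist chord 0.015110798236910918
yaw now 153.64 row [0.604  0.8416 0.1218] [ 0.0037 -0.0014  0.0048]
yaw now 153.64 row [0.6038 0.8412 0.3538] [ 0.0037 -0.0014  0.0048]
```

play_rows(
  rows=[
    [[0.604,0.841,0.0,0,0,0],[0.604,0.841,0.0,0,0,0],[0.604,0.841,0.0,0,0,0],[0.604,0.841,0.0,0,0,0],[0.604,0.841,0.0,0,0,0],[0.604,0.841,0.0,0,0,0],[0.604,0.841,0.0,0,0,0],[0.604,0.841,0.0,0,0,0],[0.604,0.841,0.0,0,0,0],[0.604,0.841,0.0,0,0,0],[0.604,0.841,0.12,0.004,0,0.005],[0.604,0.841,0.12,0.004,0,0.005],[0.604,0.841,0.12,0.004,0,0.005],[0.604,0.841,0.18,0.004,0,0.005],[0.604,0.841,0.18,0.004,0,0.005],[0.604,0.841,0.18,0.004,0,0.005],[0.604,0.841,0.18,0.004,0,0.005]],
  ],
)

```text
clock: 3.92
tool_pos: [0.4853, 0.3353, 0.2708]
eef_rot: [0.232, 0.973, -0.001, 0.0]
contact_force: [0.4, -0.7, 0.2]
opening: 0.999
finger_force: 0.0
```

```bash
python3 - <<'E'
from h import *
from plant import *
import pickle
s=get_state();w=snapshot('wrist');pickle.dump((s,w),open('w3.pkl','wb'))
print(s['clock'],s['tool_pos'])
E
python3 pear.py w3.pkl .4835 .3387
python3 - <<'E'
from h import *
from plant import *
s=get_state();go(s,[.4835,.3387,.184],153.5)
E
```

```text
3.9167 [0.48530115 0.33528302 0.27078504]
z 0.012 r 0.052 bore [0.48291692 0.33902543] tip [0.5493449  0.34673783] yaw 6.977447920624223 width 0.07273641836353821
z 0.006 r 0.0533 bore [0.48505221 0.33829256] tip [0.552768   0.34614852] yaw 6.963577723336636 width 0.07455340769354235
brass bbox (288, 197, 75, 87)
yaw now 153.16 row [0.0078 0.0046 0.1746] [-0.0016  0.0028 -0.0118]
```

play_rows(
  rows=[
    [[0.007,0.005,0.06,0,0,-0.01],[0.007,0.005,0.12,0,0,-0.01],[0.007,0.005,0.15,0,0,-0.01],[0.007,0.005,0.174,0,0,-0.01],[0.007,0.005,0.174,0,0,-0.01],[0.007,0.005,0.174,0,0,-0.01]],
  ],
)

```text
clock: 4.47
tool_pos: [0.4839, 0.3389, 0.1837]
eef_rot: [0.23, 0.973, -0.001, 0.0]
contact_force: [-0.1, 0.2, 1.1]
opening: 0.998
finger_force: 0.0
```

play_rows(
  rows=[
    [[0,0,0,0,0,0],[0,0,0,0,0,0],[0,0,0,0,0,0],[0,0,0,0,0,0],[0,0,0,0,0,0],[0,0,0,0,0,0],[0,0,0,0,0,0],[0,0,0,0,0,0],[0,0,0,0,0,0],[0,0,0,0,0,0]],
  ],
  claw=0.65,
  squeeze=30,
)

```text
clock: 5.3
tool_pos: [0.4833, 0.3393, 0.1828]
eef_rot: [0.229, 0.973, -0.001, -0.0]
contact_force: [0.2, 0.1, 0.5]
opening: 0.449
finger_force: 30.0
```

Gripped (opening 39.5 mm ≈ hub 40 mm). Next I lift, carry and turn.

play_rows(
  rows=[
    [[0,0,-0.02,0,0,0],[0,0,-0.08,0,0,0],[0,0,-0.16,0,0,0],[0,0,-0.24,0,0,0],[0,0,-0.32,0,0,0],[0,0,-0.4,0,0,0.0],[-0.473,-0.9,-0.4,0,0,1],[-0.473,-0.9,-0.4,0,0,1],[-0.473,-0.9,-0.4,0,0,1],[-0.473,-0.9,-0.4,0,0,1],[-0.473,-0.9,-0.4,0,0,1],[-0.473,-0.9,-0.4,0,0,1],[-0.473,-0.9,-0.4,0,0,1],[-0.473,-0.9,-0.4,0,0,1],[-0.473,-0.9,-0.4,0,0,1],[-0.473,-0.9,-0.4,0,0,1],[-0.473,-0.9,-0.4,0,0,1],[-0.473,-0.9,-0.4,0,0,1],[-0.473,-0.9,-0.4,0,0,1]],
  ],
)

```text
clock: 6.88
tool_pos: [0.4927, -0.1773, 0.3838]
eef_rot: [0.468, 0.884, -0.004, 0.001]
contact_force: [0.6, -0.7, -2.5]
opening: 0.447
finger_force: 30.0
```

play_rows(
  rows=[
    [[0,0,0,0,0,0.25],[0,0,0,0,0,0.5],[0,0,0,0,0,0.75],[0,0,0,0,0,1],[0,0,0,0,0,1]],
  ],
)

```text
clock: 7.3
tool_pos: [0.4941, -0.1682, 0.3838]
eef_rot: [0.669, 0.743, -0.001, -0.0]
contact_force: [0.0, 0.1, -2.9]
opening: 0.452
finger_force: 30.0
```

play_rows(
  rows=[
    [[0,0,0,0,0,0.25],[0,0,0,0,0,0.5],[0,0,0,0,0,0.75],[0,0,0,0,0,1],[0,0,0,0,0,1]],
  ],
)

```text
clock: 7.72
tool_pos: [0.4943, -0.1682, 0.3837]
eef_rot: [0.831, 0.556, -0.001, 0.0]
contact_force: [-0.1, -0.5, -2.4]
opening: 0.452
finger_force: 30.0
```

play_rows(
  rows=[
    [[0,0,0,0,0,0.25],[0,0,0,0,0,0.5],[0,0,0,0,0,0.75],[0,0,0,0,0,1],[0,0,0,0,0,1]],
  ],
)

```text
clock: 8.13
tool_pos: [0.4943, -0.1683, 0.3835]
eef_rot: [0.942, 0.334, -0.001, 0.0]
contact_force: [0.8, -0.4, -2.2]
opening: 0.453
finger_force: 30.0
```

play_rows(
  rows=[
    [[0,0,0,0,0,0.25],[0,0,0,0,0,0.5],[0,0,0,0,0,0.75],[0,0,0,0,0,1],[0,0,0,0,0,1]],
  ],
)

```text
clock: 8.55
tool_pos: [0.4944, -0.1683, 0.3834]
eef_rot: [0.996, 0.092, -0.001, 0.001]
contact_force: [0.0, -0.4, -2.5]
opening: 0.45
finger_force: 30.0
```

```bash
python3 - <<'E'
from h import *
from plant import *
s=get_state();print(s['clock'],s['tool_pos'],s['opening'],s['q'].round(2));go(s,[.492,-.170,.38],-9.8)
E
```

```text
8.55 [ 0.49439176 -0.16833038  0.38341008] 0.4498898442814918 [-0.01  0.62  0.41  1.92 -0.37  0.68 -0.76]
yaw now 10.52 row [-0.0053  0.0024  0.0068] [0.0029 0.0037 0.7094]
```

play_rows(
  rows=[
    [[-0.004,0.002,0,0,0.003,0.25],[-0.004,0.002,0,0,0.003,0.5],[-0.004,0.002,0,0,0.003,0.71],[-0.004,0.002,0,0,0.003,0.71],[-0.004,0.002,0,0,0.003,0.71]],
  ],
)

```text
clock: 8.97
tool_pos: [0.4926, -0.1698, 0.3835]
eef_rot: [0.997, -0.083, 0.0, 0.001]
contact_force: [-0.1, -0.8, -2.3]
opening: 0.451
finger_force: 30.0
```

```bash
python3 - <<'E'
from h import *
from plant import *
import pickle
s=get_state();w=snapshot('wrist');pickle.dump((s,w),open('w4.pkl','wb'));cv2.imwrite('pics/w4.png',w['pixels'])
K,W=w['camera_matrix'],wristW(w,s);print(s['clock'],s['tool_pos'],proj(K,W,[[.581,-.1857,.143],[.581,-.1857,.092]]))
M=R.from_quat(s['eef_rot']).as_matrix()
print('hub top centre should be',proj(K,W,s['tool_pos']+M@[0,0,.183-.046]))
E
```

```text
8.9667 [ 0.49261736 -0.1698246   0.38345135] [[317.8050882   94.24518028]
 [318.06474196  97.06701039]]
hub top centre should be [[315.18881049 344.42355845]]
```

View pics/w4.png

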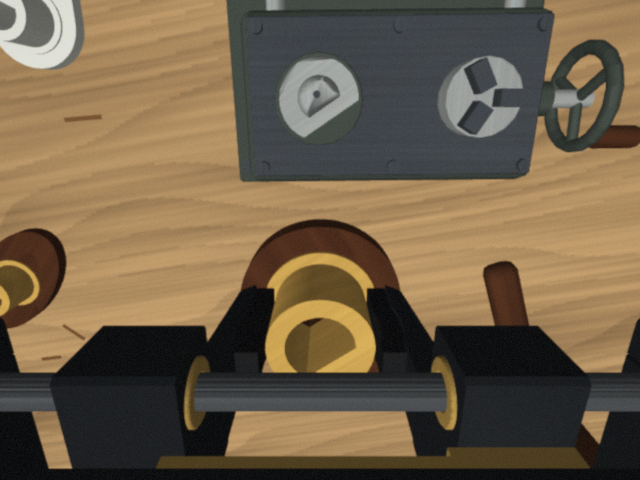

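The spindle end is at (317,94), as predicted (317.8,94.2). The held hub's ring is centred at about (320,341), and the fingers' midpoint is at about (320). I check the in-hand offset properly.

```bash
python3 - <<'E'
from h import *
import pickle
for f in('w1','w2','w3','w4'):
    s,w=pickle.load(open(f+'.pkl','rb'));print(f,w['mount'][:3,3].round(4),w['mount'][1].round(4))
s,w=pickle.load(open('w4.pkl','rb'));im=w['pixels'];K=w['camera_matrix'];Wt=np.linalg.inv(w['mount'])
W=wristW(w,s);M=R.from_quat(s['eef_rot']).as_matrix()
hsv=cv2.cvtColor(im,cv2.COLOR_BGR2HSV)
# tool-frame rays: cast onto tool planes (z=depth)
def tc(uv,z): return cast(K,Wt,uv,z)[:,:2]
# heel outline in columns 243..398, rows 215..290: dark brown vs wood
dark=((hsv[...,2]<100)&(hsv[...,1]>80)).astype(np.uint8)
pts=[]
for u in range(255,390,3):
    col=np.where(dark[200:300,u])[0]
    if len(col): pts.append((u,200+col[0]))
pts=np.array(pts)
for z in(.183,.171):
    P=tc(pts,z);A=np.c_[2*P,np.ones(len(P))];x=np.linalg.lstsq(A,(P**2).sum(1),rcond=None)[0];print('heel z',z,'centre tool',x[:2],'r',np.sqrt(x[2]+x[:2]@x[:2]))
# hub top ring
b=((hsv[...,0]>17)&(hsv[...,0]<32)&(hsv[...,1]>150)&(hsv[...,2]>150)).astype(np.uint8)
b[:295]=0;b[372:]=0;b[:,:255]=0;b[:,390:]=0
cs,_=cv2.findContours(b,0,cv2.CHAIN_APPROX_NONE);c=max(cs,key=cv2.contourArea)[:,0];print('ring bbox',c.min(0),c.max(0))
h=cv2.convexHull(c)[:,0];h=h[(h[:,1]<368)]
P=tc(h,.137);A=np.c_[2*P,np.ones(len(P))];x=np.linalg.lstsq(A,(P**2).sum(1),rcond=None)[0];print('ring centre tool',x[:2],'r',np.sqrt(x[2]+x[:2]@x[:2]))
print('spindle end dot',cast(K,W,[(316.5,94)],.143))
E
python3 sp.py w4.pkl 275 50 365 142 '(316.5,94)'
python3 - <<'E'
import pickle,cv2,numpy as np
s,w=pickle.load(open('w4.pkl','rb'));im=w['pixels']
cv2.imwrite('pics/c5.png',np.hstack([cv2.resize(im[45:145,270:370],(400,400),interpolation=2),cv2.resize(im[250:390,250:390],(400,400),interpolation=2)]))
E
```

```text
w1 [ 0.081  -0.0016  0.0185] [ 1.0e+00  2.0e-04 -1.1e-03 -1.6e-03]
w2 [ 0.081  -0.0016  0.0185] [ 1.0e+00  2.0e-04 -1.1e-03 -1.6e-03]
w3 [ 0.081  -0.0016  0.0185] [ 1.0e+00  2.0e-04 -1.1e-03 -1.6e-03]
w4 [0.0819 0.0017 0.0185] [ 1.0e+00 -4.0e-04  8.0e-04  1.7e-03]
heel z 0.183 centre tool [-0.0016476   0.00179562] r 0.036104256033116705
heel z 0.171 centre tool [0.00445118 0.00178882] r 0.03347003765647501
ring bbox [265 300] [371 371]
ring centre tool [-0.00127031  0.00148246] r 0.019819779407415486
spindle end dot [[ 0.58124511 -0.18501026  0.143     ]]
bbox [279  59] [358 136]
edge len 0.04543398466546733 from axis chord 45mm expected; normal yaw -156.05391
edge px [303  98] [358 136]
end centre ray at .143 [ 0.58124511 -0.18501026  0.143     ] dist to chord(.015) 0.01674806515503305
shoulder circle [ 0.57877345 -0.18600116] r 0.02679638416762045 150 dist chord 0.014086959441003018
```

View pics/c5.png

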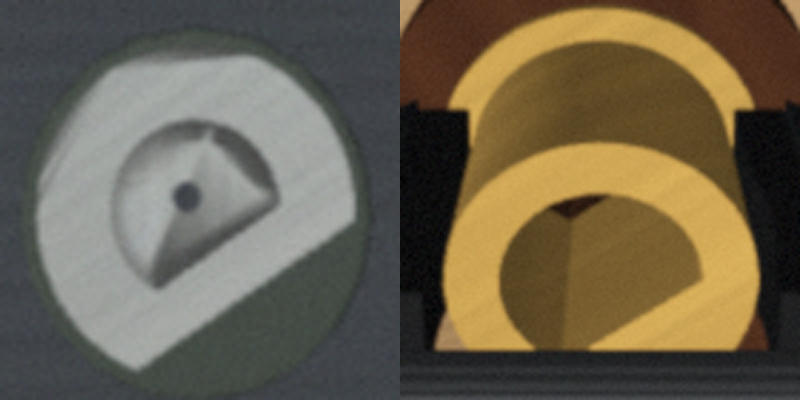

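```bash
python3 - <<'E'
from h import *
from plant import *
import pickle
s,w=pickle.load(open('w4.pkl','rb'));K=w['camera_matrix'];Wt=np.linalg.inv(w['mount']);M=R.from_quat(s['eef_rot']).as_matrix()
P=cast(K,Wt,[(316.5,370.7),(356,347.3)],.137);P[:,2]=0
d=M@(P[1]-P[0]);e=d/np.linalg.norm(d);n=np.array([e[1],-e[0]])
if n[0]>0:n=-n
print('bore flat normal yaw',np.degrees(np.arctan2(n[1],n[0])),'len',np.linalg.norm(d))
c=M@np.array([-.0014,.0016,0]);print('dist to axis (.007)',n@((M@P[0])-c)[:2])
s=get_state();print(s['q'].round(2));go(s,[.5814,-.1845,.3835],-9.75);
E
```

```text
bore flat normal yaw -154.30306434702428 len 0.01783868635486541
dist to axis (.007) 0.007616223152706179
[-0.06  0.64  0.51  1.92 -0.47  0.7  -1.01]
yaw now -9.64 row [ 1.799e-01 -9.000e-04  1.000e-04] [ 0.0025 -0.0009  0.004 ]
```

play_rows(
  rows=[
    [[0.06,0,0,0.002,0,0.02],[0.12,0,0,0.002,0,0.02],[0.18,-0.001,0,0.002,0,0.02],[0.18,-0.001,0,0.002,0,0.02],[0.18,-0.001,0.04,0.002,0,0.02],[0.18,-0.001,0.08,0.002,0,0.02],[0.18,-0.001,0.1,0.002,0,0.02],[0.18,-0.001,0.1,0.002,0,0.02],[0.18,-0.001,0.1,0.002,0,0.02]],
  ],
)

```text
clock: 9.77
tool_pos: [0.5811, -0.1854, 0.3336]
eef_rot: [0.996, -0.092, -0.0, 0.0]
contact_force: [0.4, 0.1, -2.0]
opening: 0.453
finger_force: 30.0
```

```bash
python3 - <<'E'
from h import *
from plant import *
s=get_state();print(s['clock'],s['tool_pos'],s['contact_force'],s['moment']);go(s,[.5814,-.1845,.320],-10.2);go(s,[.5814,-.1845,.276],-10.2)
d=snapshot('scene');K,W=d['camera_matrix'],d['world_to_cam'];u=proj(K,W,[[.58,-.185,.143]])[0].astype(int);print(u)
cv2.imwrite('pics/s6.png',cv2.resize(d['pixels'][u[1]-60:u[1]+50,u[0]-70:u[0]+70],None,fx=5,fy=5,interpolation=2))
E
```

```text
9.7667 [ 0.58113809 -0.18539662  0.33357964] [ 0.40447834  0.13681186 -2.04601338] [ 0.00208526  0.10730094 -0.01330763]
yaw now -10.55 row [ 0.0002 -0.0019  0.0272] [ 0.0004  0.0003 -0.0121]
yaw now -10.55 row [ 0.0002 -0.0019  0.1152] [ 0.0004  0.0003 -0.0121]
[227 199]
```

View pics/s6.png

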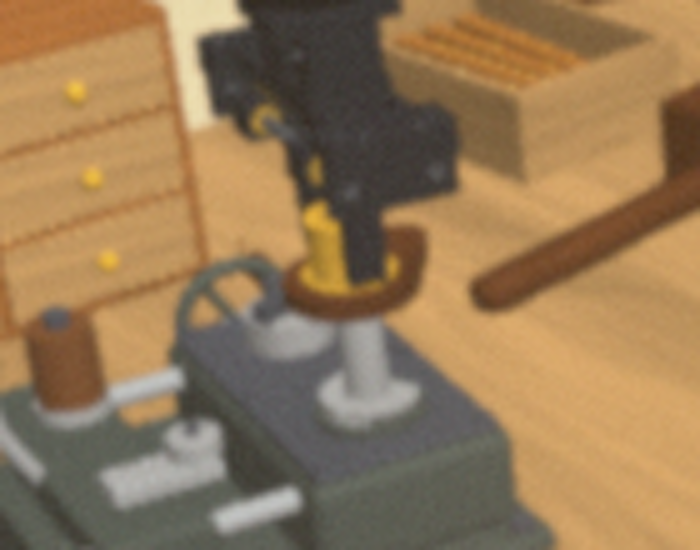

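The cam hangs just above the shaft. In the crop the collar spans about x 292–395, while the shaft top is centred at about (364,322). I check this against projections.

```bash
python3 - <<'E'
from h import *
from plant import *
d=snapshot('scene');K,W=d['camera_matrix'],d['world_to_cam'];u=proj(K,W,[[.58,-.185,.143]])[0].astype(int)
o=u-[70,60]
for z in(.092,.120,.143,.150,.164,.196):print(z,((proj(K,W,[[.5802,-.1847,z]])[0]-o)*5).round(0))
im=cv2.resize(d['pixels'][o[1]:o[1]+110,o[0]:o[0]+140],None,fx=5,fy=5,interpolation=2);h=cv2.cvtColor(im,cv2.COLOR_BGR2HSV)
br=(h[...,0]>17)&(h[...,0]<32)&(h[...,1]>160)&(h[...,2]>120)
for r in range(200,300,8):
    c=np.where(br[r,280:430])[0]+280; 
    if len(c):print('brass',r,c.min(),c.max())
sh=(h[...,1]<50)&(h[...,2]>110)
for r in range(316,420,10):
    c=np.where(sh[r,310:430])[0]+310
    if len(c):print('steel',r,c.min(),c.max())
pl=(h[...,1]>80)&(h[...,2]<115)&(h[...,0]<16)
for r in range(270,320,8):
    c=np.where(pl[r,270:440])[0]+270
    if len(c):print('plate',r,c.min(),c.max())
E
```

```text
0.092 [365. 386.]
0.12 [359. 341.]
0.143 [354. 303.]
0.15 [352. 291.]
0.164 [349. 267.]
0.196 [342. 212.]
brass 208 306 324
brass 216 303 327
brass 224 303 337
brass 232 306 337
brass 240 311 339
brass 248 309 340
brass 256 308 390
brass 264 301 396
brass 272 298 394
brass 280 301 346
brass 288 311 371
steel 326 310 383
steel 336 310 395
steel 346 310 406
steel 356 310 417
steel 366 342 429
steel 376 326 399
steel 386 317 421
steel 396 315 421
steel 406 321 415
steel 416 328 400
plate 270 379 417
plate 278 281 415
plate 286 282 413
plate 294 283 408
plate 302 287 398
plate 310 299 381
plate 318 324 349
```

play_rows(
  rows=[
    [[-0.001,-0.003,0,0,0,-0.008],[-0.001,-0.003,0.008,0,0,-0.008],[-0.001,-0.003,0.014,0,0,-0.008],[-0.001,-0.003,0.018,0,0,-0.008],[-0.001,-0.003,0.022,0,0,-0.008],[-0.001,-0.003,0.026,0,0,-0.008],[-0.001,-0.003,0.026,0,0,-0.008]],
  ],
)

```text
clock: 10.45
tool_pos: [0.5811, -0.1837, 0.3201]
eef_rot: [0.996, -0.091, 0.0, 0.0]
contact_force: [0.1, -0.3, -2.3]
opening: 0.448
finger_force: 30.0
```

play_rows(
  rows=[
    [[0,0,0.004,0,0,0],[0,0,0.008,0,0,0],[0,0,0.012,0,0,0],[0,0,0.016,0,0,0],[0,0,0.016,0,0,0],[0,0,0.016,0,0,0]],
  ],
)

```text
clock: 10.95
tool_pos: [0.5812, -0.1838, 0.3125]
eef_rot: [0.996, -0.091, 0.0, 0.0]
contact_force: [-0.3, 0.2, -1.6]
opening: 0.454
finger_force: 30.0
```

play_rows(
  rows=[
    [[0,0,0.008,0,0,0],[0,0,0.016,0,0,0],[0,0,0.024,0,0,0],[0,0,0.032,0,0,0],[0,0,0.04,0,0,0],[0,0,0.046,0,0,0],[0,0,0.046,0,0,0]],
  ],
)

```text
clock: 11.53
tool_pos: [0.581, -0.1837, 0.2888]
eef_rot: [0.996, -0.091, -0.0, 0.0]
contact_force: [-0.1, 0.6, -1.7]
opening: 0.449
finger_force: 30.0
```

Sliding freely; 14 mm to go.

play_rows(
  rows=[
    [[0,0,0.006,0,0,0],[0,0,0.012,0,0,0],[0,0,0.018,0,0,0],[0,0,0.022,0,0,0],[0,0,0.024,0,0,0],[0,0,0.025,0,0,0],[0,0,0.025,0,0,0]],
  ],
)

```text
clock: 12.12
tool_pos: [0.5812, -0.1838, 0.2771]
eef_rot: [0.996, -0.091, 0.0, 0.0]
contact_force: [0.5, 0.0, -0.7]
opening: 0.453
finger_force: 30.0
```

play_rows(
  rows=[
    [[0,0,0.001,0,0,0],[0,0,0.002,0,0,0],[0,0,0.003,0,0,0],[0,0,0.003,0,0,0],[0,0,0.003,0,0,0]],
  ],
)

```text
clock: 12.53
tool_pos: [0.5813, -0.1838, 0.2757]
eef_rot: [0.996, -0.091, 0.0, 0.0]
contact_force: [-0.1, -0.6, -3.1]
opening: 0.449
finger_force: 30.0
```

play_rows(
  rows=[
    [[0,0,0.001,0,0,0],[0,0,0.002,0,0,0],[0,0,0.002,0,0,0],[0,0,0.002,0,0,0]],
  ],
)

```text
clock: 12.87
tool_pos: [0.5813, -0.1838, 0.2748]
eef_rot: [0.996, -0.091, 0.001, 0.0]
contact_force: [-0.7, 0.1, -0.9]
opening: 0.448
finger_force: 30.0
```

play_rows(
  rows=[
    [[0,0,0.001,0,0,0],[0,0,0.002,0,0,0],[0,0,0.002,0,0,0],[0,0,0.002,0,0,0]],
  ],
)

```text
clock: 13.2
tool_pos: [0.5812, -0.1839, 0.2747]
eef_rot: [0.996, -0.091, 0.001, 0.0]
contact_force: [-2.6, 1.7, 6.7]
opening: 0.453
finger_force: 30.0
```

Contact came at 0.2747, the expected home height. I ease the grip, then open.

play_rows(
  rows=[
    [[0,0,0,0,0,0],[0,0,0,0,0,0],[0,0,0,0,0,0]],
  ],
  squeeze=5,
)

```text
clock: 13.45
tool_pos: [0.5813, -0.1839, 0.2746]
eef_rot: [0.996, -0.091, 0.001, 0.0]
contact_force: [-1.6, 2.3, 5.6]
opening: 0.462
finger_force: 5.0
```

play_rows(
  rows=[
    [[0,0,0,0,0,0],[0,0,0,0,0,0],[0,0,0,0,0,0],[0,0,0,0,0,0],[0,0,0,0,0,0],[0,0,0,0,0,0],[0,0,0,0,0,0],[0,0,0,0,0,0]],
  ],
  claw=0.15,
)

```text
clock: 14.12
tool_pos: [0.5812, -0.1838, 0.2736]
eef_rot: [0.996, -0.091, 0.0, 0.0]
contact_force: [0.2, -0.2, 0.2]
opening: 0.845
finger_force: 0.0
```

play_rows(
  rows=[
    [[0,0,-0.03,0,0,0],[0,0,-0.08,0,0,0],[0,0,-0.16,0,0,0],[0,0,-0.24,0,0,0],[-0.08,0,-0.24,0,0,0],[-0.16,0,-0.24,0,0,0],[-0.16,0,-0.24,0,0,0],[-0.16,0,-0.24,0,0,0]],
  ],
)

```text
clock: 14.78
tool_pos: [0.4995, -0.1689, 0.3935]
eef_rot: [0.996, -0.092, -0.001, -0.001]
contact_force: [1.1, 0.8, 0.5]
opening: 0.85
finger_force: 0.0
```

```bash
python3 - <<'E'
from h import *
from plant import *
s=get_state();w=snapshot('wrist');K,W=w['camera_matrix'],wristW(w,s)
u=proj(K,W,[[.58,-.1847,.138]])[0].astype(int);print(s['clock'],s['tool_pos'],u)
im=w['pixels'];y=max(u[1]-90,0);a=im[y:y+180,max(u[0]-100,0):u[0]+100]
d=snapshot('scene');u=proj(d['camera_matrix'],d['world_to_cam'],[[.58,-.185,.143]])[0].astype(int)
b=d['pixels'][u[1]-50:u[1]+50,u[0]-50:u[0]+50]
cv2.imwrite('pics/end.png',np.hstack([cv2.resize(a,(400,400)),cv2.resize(b,(400,400),interpolation=2)]))
E
```

```text
14.7833 [ 0.49949841 -0.16887616  0.39354176] [318 107]
```

View pics/end.png

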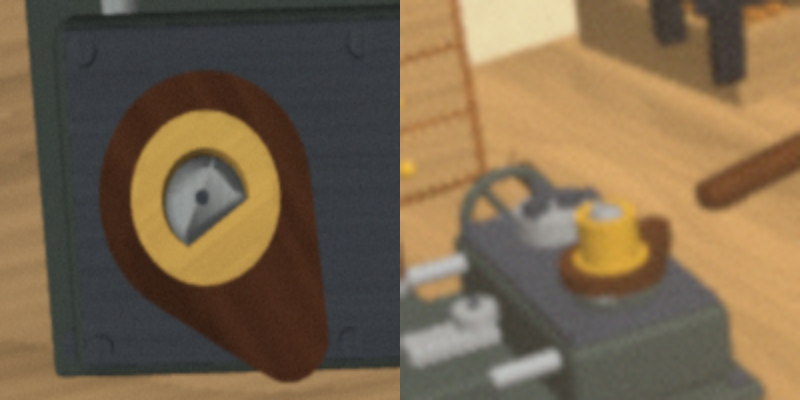

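The cam sits level on the shoulder. The spindle end, at (203,198) in the crop, shows through the bore with the flats matched, and the gripper is clear.

```bash
python3 -c "
from plant import *
print(finish_job())"
```

```text
the job is handed in; nothing more can be done
None
```

The pear cam is on the spindle, flats matched and fully home on the shoulder, and I let go of it and handed the job in at about 15 s; I didn't touch the other two cams or anything else on the bench.

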